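# Raise the loading-bay barrier and slide the tube rack home

### The job

Push the counterweighted barrier arm of the sample loading bay up past its balance point so that it stays raised by itself, then gently push the tube rack along its lane, under the raised arm, until it is fully home against the end stop. Only push with the fingers: do not lift or tip the rack, and leave the pump bottle, the jar and the mouse where they stand.

Things in the scene. Friction and masses are not known exactly. Their poses are not given: they have to be found in the camera images.
- bay: Fixed white tray, lane along its +y. Origin on the bench, mid-lane, below the barrier arm; z up. Floor 8 mm high; rails at x = -34 and +34 mm, 22 mm high. From a 14 mm edge at y = -189 mm to a stop (45 mm high), face y = +150 mm. White reader behind it (y +158 to +288): base x -40 to +160, 45 mm high; head x +60 to +160, 120 mm high. Hinge post at x = +100, y = 0: 42 mm wide, 98 mm high.
- hinge (a point): The barrier's hinge axis, at x = +100, y = 0, z = +85 mm in the bay's frame: horizontal, parallel to the bay's y. The frame has the bay's directions and does not move with the barrier.
- barrier (a joint): Barrier arm angle, rad: 0 is down, level across the lane; grows as the free end rises; 1.5 is fully raised, almost upright, at its stop. The counterweight keeps it down below its balance point near 0.83 rad and carries it on up to 1.5 by itself above that. Damped hinge; about 0.5 to 1 N at the free end raises it.
- barrier_tip (a point): Centre of the end face of the arm's free end; moves with the arm. Aluminium bar 20 mm wide, 12 mm thick, last 22 mm a rubber end piece 22 x 14 mm. Reaches 215 mm from the hinge axis towards the bay's -x; when down its underside is 78 mm above the bench and it overhangs the near rail by 74 mm. Dark steel weight (44 mm diameter, 40 mm wide) on a tail above and behind the hinge.
- rack: White rack with eight blue-capped tubes fixed in it, loose in the lane on the -y side of the barrier. 58 mm wide (x), 120 mm long (y), end plates 62 mm high, caps up to 95 mm above its underside: too tall for the lowered arm. 0.2 to 0.45 kg. Origin at the centre of its underside; axes about as the bay's. Home: origin at y = +90 mm in the bay's frame, front end plate against the stop.
- pump_bottle: White pump bottle with a blue band, 63 mm diameter, 177 mm tall, loose; origin at the centre of its underside. Leave alone.
- jar: Small jar with a red lid, about 52 mm diameter and 60 mm tall, loose; origin at the centre of its underside. Leave alone.
- mouse: Black computer mouse, 105 by 60 mm, 34 mm high, loose; origin at the centre of its underside. Leave alone.
There are look-alikes about, which are no part of the job. What is shaped like the rack but orange is not meant.

How it is judged (in metres and radians):
On the way, in this order (a step that is already met when the one before it is completed fails the run):
1. the barrier arm is fully raised (value of joint barrier above 1.35 rad), for 0.2 s.
2. the rack is home against the end stop (y of rack in the frame of bay above 0.083 m), for 0.1 s.
At the end, for the whole second after the job is handed in: The barrier stays raised by itself (over 1.35 rad), and the rack stands flat and still in the lane within 7 mm of the end stop (value of joint barrier above 1.35 rad and y of rack in the frame of bay above 0.083 m and z of rack in the frame of bay below 0.014 m and angle between rack's own z axis and vertical below 0.08 rad and linear speed of rack below 0.02 m/s); the robot touches nothing.
It fails at once if the rack is lifted out of the lane (more than 12 mm) (z of rack in the frame of bay above 0.02 m).
It fails at once if the rack is tipped (more than 0.25 rad) (angle between rack's own z axis and vertical above 0.25 rad).
It fails at once if the rack is knocked rather than gently pushed (faster than 0.5 m/s) (linear speed of rack above 0.5 m/s).
It fails at once if the pump bottle, jar or mouse is moved by more than 20 mm (distance of any of pump_bottle, jar, mouse from where it was at the start of the episode above 0.02 m).
It also fails if it takes over 56 s, if anything falls off the work surface, if the arm or the gripper's body presses on something with over 40 N, if the wrist force passes 120 N, or if a joint passes its speed limit or range.

### The arm

A 7-joint arm with a two-finger parallel gripper is mounted at the origin on the work surface. World frame = base frame: x ahead of the robot, y to its left, z up, the work surface at z = 0. Lengths are in m, angles in degrees, forces in N, time in s.
With the tool pointing down it reaches from about 0.35 to 0.775 m from the base axis. Payload 3.1 kg.
Tool frame: the origin (TCP) lies on the centre line of the jaws, within the pads' length; the fingertips stand 17 mm ahead of it and the grasp point (between the pads) lies 2 mm behind it (robot.tip_reach is the distance from the TCP to the fingertips, in m); z points along the fingers, y is the line along which they close (so a half turn about z gives the same grasp; the last joint's range is limited). The gripper opens to 85 mm and grips with 20 to 120 N. Pads are 22 mm wide; open, the fingers measure 114 mm over their backs; the gripper's body (76 mm by 85 mm) begins 54 mm behind the grasp point. The pads swing forward as they close: fully open they stand 13 mm farther back than shut.
Start: joints at [-69.311, 17.813, 0.802, 86.603, -0.252, 75.585, -1.558], TCP at [0.216, 0.506, 0.248] pointing down, gripper open.
Joint ranges: [-154.91, 154.91], [-16.99, 109.72], [-72.82, 74.43], [7.12, 147.25], [-82.49, 262.49], [11.32, 116.49], [-174.64, 174.64]. Speed limits (degrees/s): [159.86, 159.86, 180, 180, 180, 180, 180].

### API

Orientations are given as [roll, pitch, yaw] about the fixed x, y, z axes, in that order (R = Rz(yaw) Ry(pitch) Rx(roll)).
In Python, from station import robot, fingers, vision, workorder, recognise gives the robot as it stands. Calls block until the motion is done:
- robot.move_to(position, orientation): joint-space move of the TCP to a pose.
- robot.line_to(position, orientation=None, velocity=0.15, f_stop=None): straight line of the TCP; orientation=None keeps the orientation; velocity is the mean speed in m/s. With f_stop (N) it stops when the force on the tool has changed by that much, and returns True; else False.
- robot.move_j(angles): joint-space move.
- fingers.gripper_to(opening, force=None): opening from 0.0 (shut) to 1.0 (fully open); force is the grip in N (None keeps the last); returns when the fingers have stopped.
- robot.pause(seconds).
- robot.inverse_kinematics(position, orientation): joint angles nearest the present ones, or None.
- vision.grab_frame(name): name is "side" or "top"; returns the picture (480x640x3 uint8, red, green, blue); there is no depth.
- vision.calibration(name): a dict with "mtx" (3x3 intrinsics, pixels), "extrinsics" (4x4, takes a point from world to camera coordinates). Camera axes: x right, y up, looking along -z (the intrinsics and any distortion apply to the point x, -y, -z); pixel columns grow to the right and rows downward; lengths in m; the calibration is good to about 2 mm. A picture is of the moment at which its call begins. calibration takes no time and is no camera call.
A pose or a line that the arm cannot do raises robot.PlanningError and nothing moves.
- workorder.close_job(): hands the job in; it is judged then, once.
Trained networks look in the newest picture that a camera, given by its name, has taken for a name from the list of things; names that differ only in an ending like _2 or _b are one class to them, and where a whole thing is asked for, a point or a joint stands for the part that bears it (a point fixed in the world has none). Each returns a list of dicts, best first, with "p" (0 to 1); they miss things now and then, are a little off and sometimes report something else, mostly with a low value. They report only what shows in the picture. A call takes as long as a camera call. They do not tell look-alikes from the thing itself.
- recognise(label, camera): "rect" ([centre column, centre row, width, height] in pixels, round what is visible of it).
Readings, each from a call of its own:
- robot.current_time_s(): time.
- robot.current_joint_positions(): joint angles.
- robot.current_dq(): joint speeds.
- robot.current_joint_torque(): joint torques, N m.
- robot.current_tool_pos(): TCP position.
- robot.current_eef_rot(): TCP orientation.
- robot.current_contact_force(): force on the tool from outside, world axes, zero at the start.
- robot.current_torque(): the same for the moment, N m.
- robot.current_finger_gap(): opening from 0.0 (shut) to 1.0 (fully open).
- robot.current_gripper_force(): force on a finger pad.
Only numpy, scipy, OpenCV 4.12 (cv2) and the standard library are available. Lean on these libraries where they do the work, as an engineer would, in place of code of your own. Each camera call takes 0.05 s, during which the arm holds its last target. There are 200 camera calls.

## Working session

There is one attempt and no reset: what is moved stays moved. The work goes in short steps, each a Python script; the robot and the scene stay as the last script left them, time stands still between calls to the robot, and variables do not carry over. Pictures are saved under pics/ and viewed, at most 10 in all, crops included, and the job is handed in when it is done.

```bash
mkdir -p pics; ls
python3 - <<'E'
from station import robot, fingers, vision, workorder, recognise
import cv2, numpy as np
for c in ("side","top"):
    im=vision.grab_frame(c); cv2.imwrite(f"pics/{c}0.png",im[:,:,::-1])
    k=vision.calibration(c); print(c,{a:np.round(b,4).tolist() if hasattr(b,'__len__') else b for a,b in k.items()})
    for l in ("bay","barrier","barrier_tip","rack","pump_bottle","jar","mouse"):
        print(l,[(np.round(d["rect"]).tolist(),round(d["p"],2)) for d in recognise(l,c)])
print(robot.current_time_s(),robot.current_eef_rot())
E
```

```text
pics
side {'mtx': [[547.5462, 0.0, 322.7663], [0.0, 547.5462, 245.4419], [0.0, 0.0, 1.0]], 'extrinsics': [[0.7754, -0.6312, 0.0194, -0.4483], [0.3724, 0.4819, 0.7932, -0.296], [-0.5099, -0.6078, 0.6087, -0.6808], [0.0, 0.0, 0.0, 1.0]]}
bay [([344.0, 257.0, 214.0, 216.0], 0.88)]
barrier [([356.0, 235.0, 126.0, 95.0], 0.8)]
barrier_tip [([352.0, 236.0, 126.0, 93.0], 0.79)]
rack [([384.0, 293.0, 76.0, 87.0], 0.71), ([263.0, 363.0, 89.0, 99.0], 0.64)]
pump_bottle [([440.0, 244.0, 46.0, 95.0], 0.88)]
jar [([370.0, 377.0, 37.0, 53.0], 0.67)]
mouse [([228.0, 261.0, 64.0, 46.0], 0.79)]
top {'mtx': [[494.6391, 0.0, 314.7541], [0.0, 494.6391, 239.9445], [0.0, 0.0, 1.0]], 'extrinsics': [[0.0001, -0.9997, 0.0239, 0.01], [0.99, 0.0034, 0.141, -0.61], [-0.141, 0.0236, 0.9897, -0.8449], [0.0, 0.0, 0.0, 1.0]]}
bay [([295.0, 219.0, 275.0, 163.0], 0.56)]
barrier [([328.0, 223.0, 28.0, 156.0], 0.65)]
barrier_tip [([329.0, 223.0, 26.0, 158.0], 0.98)]
rack [([377.0, 233.0, 71.0, 39.0], 0.78), ([376.0, 370.0, 77.0, 56.0], 0.76)]
pump_bottle [([375.0, 157.0, 43.0, 55.0], 0.8), ([329.0, 222.0, 31.0, 154.0], 0.52)]
jar [([436.0, 304.0, 33.0, 29.0], 0.72), ([295.0, 218.0, 276.0, 162.0], 0.22)]
mouse [([295.0, 220.0, 277.0, 159.0], 0.27)]
0.8 [1.79997118e+02 3.59009023e-03 1.56926793e+02]
```

View pics/side0.png

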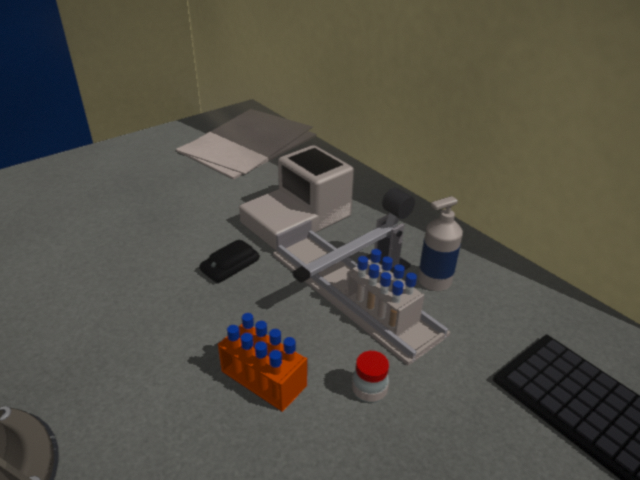

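View pics/top0.png

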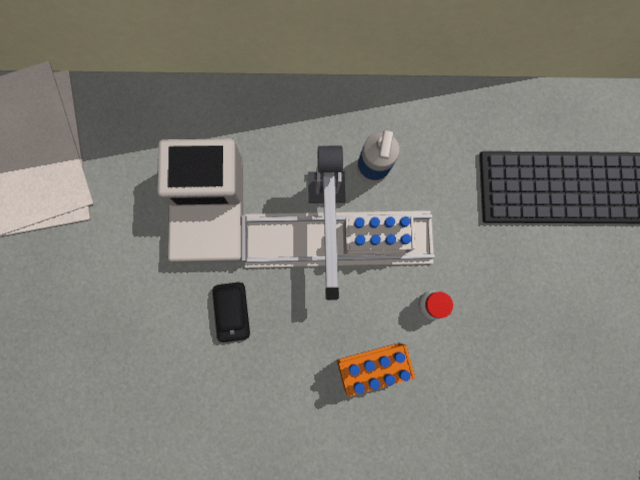

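Side view: the white rack is at about (384,293) and the orange one at (263,363). The barrier tip is near (302,273), the jar at (370,377) and the mouse at (230,260). Top view: lane from column 243 to 434, rack at (378,232), barrier tip at (332,293), so bay +y is roughly world +y. I'll zoom in to get corner pixels.

Run:
```python
import cv2
im=cv2.imread("pics/top0.png")[190:320,225:445]
im=cv2.convertScaleAbs(im,alpha=1.1)
im=cv2.resize(im,None,fx=3.6,fy=3.6,interpolation=cv2.INTER_CUBIC)
cv2.imwrite("pics/crop.png",im)
```

```text
(no output)
```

View pics/crop.png

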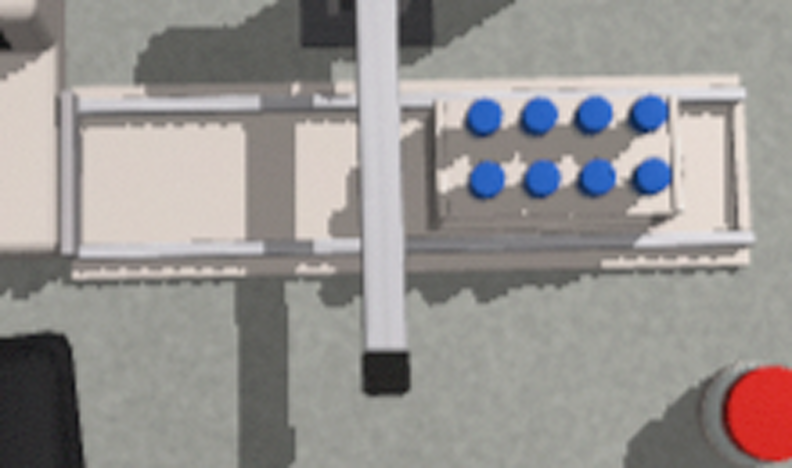

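```bash
cat > h.py <<'E'
from station import robot, fingers, vision, workorder, recognise
import cv2, numpy as np
from scipy.optimize import least_squares
def proj(c,P):
    k=vision.calibration(c); E=np.array(k["extrinsics"]); F=np.diag([1,-1,-1])
    q=(F@(E[:3,:3]@np.atleast_2d(P).T+E[:3,3:])); q=np.array(k["mtx"])@q
    return (q[:2]/q[2]).T
def unproj(c,uv,z):
    return least_squares(lambda p: proj(c,[p[0],p[1],z])[0]-uv,[0.6,0]).x
def bay2w(b,p):
    c,s=np.cos(b[2]),np.sin(b[2]); p=np.atleast_2d(p)
    return np.c_[b[0]+c*p[:,0]-s*p[:,1], b[1]+s*p[:,0]+c*p[:,1], p[:,2]]
E
python3 - <<'E'
from h import *
B=np.array([[-34,-189,22],[34,-189,22],[34,150,22],[-34,150,22],[-115,0,85]])/1000
uv=np.array([[752,239],[744,95],[80,102],[80,249],[386,393]])/3.6+[225,190]
r=least_squares(lambda b:(proj("top",bay2w(b,B))-uv).ravel(),[0.6,0,0])
b=r.x; print("bay",b,np.degrees(b[2])); print(np.round(r.fun.reshape(-1,2),1).tolist())
print("side tip",proj("side",bay2w(b,[[-.115,0,.085]])), "side corner",proj("side",bay2w(b,[[-.034,-.189,.014]])))
def inv(p): 
    d=np.array(p)-b[:2]; c,s=np.cos(b[2]),np.sin(b[2]); return np.round([c*d[0]+s*d[1],-s*d[0]+c*d[1]],3)
for n,u,v in (("rackR",674,155),("rackL",438,160)): print(n,inv(unproj("top",np.array([u,v])/3.6+[225,190],.070)))
for n,px,z in (("jar",(438,305),.06),("mouse",(231,312),.03),("orange",(376,370),.07),("orangeL",(341,365),.07),("bottle",(378,157),.1)):
    p=unproj("top",np.array(px),z); print(n,np.round(p,3),inv(p))
np.save("bay.npy",b)
# IK scan for barrier push
for yaw in (-25,-10,0):
  for pit in (-30,-40,-50,-60):
    # tool z direction: start pointing down (roll180), pitch by negative -> forward
    from scipy.spatial.transform import Rotation as R
    o=[180,pit,yaw]; z=R.from_euler('xyz',o,degrees=True).as_matrix()[:,2]
    ok=[]
    for p in ((-.13,0,.03),(-.08,0,.04),(-.05,0,.15),(-.01,0,.22),(.02,0,.27)):
        tip=bay2w(b,[p])[0]; j=robot.inverse_kinematics((tip-z*robot.tip_reach).tolist(),o); ok.append(None if j is None else np.round(j).astype(int).tolist())
    print(yaw,pit,np.round(z,2),ok)
E
```

```text
bay [ 0.61766694 -0.01691243  0.01488636] 0.8529258722804244
[[-1.4, -1.8], [-0.9, 1.9], [0.8, 1.8], [0.6, -2.3], [0.7, 0.5]]
side tip [[294.51462943 276.95874163]] side corner [[411.46242906 352.8282124 ]]
rackR [-0.001 -0.142]
rackL [-0.002 -0.027]
jar [ 0.494 -0.203] [-0.126 -0.184]
mouse [0.482 0.16 ] [-0.133  0.179]
orange [ 0.386 -0.091] [-0.233 -0.071]
orangeL [ 0.394 -0.033] [-0.224 -0.012]
bottle [ 0.747 -0.097] [ 0.128 -0.082]
-25 -30 [ 0.45 -0.21 -0.87] [[-18, 14, 5, 136, 72, 18, 164], [-63, 31, 65, 130, -53, 14, -74], [-67, 16, 66, 120, 0, 27, -120], [-65, 15, 66, 109, 1, 38, -119], [-62, 16, 65, 100, -3, 45, -115]]
-25 -40 [ 0.58 -0.27 -0.77] [[-23, 17, 4, 143, 111, 27, 119], [-21, 19, 4, 136, 104, 25, 130], [-75, 14, 68, 128, 36, 16, -158], [-74, 10, 67, 118, 28, 27, -146], [-71, 10, 66, 110, 21, 34, -137]]
-25 -50 [ 0.69 -0.32 -0.64] [None, [-25, 25, 3, 141, 122, 40, 105], [-20, 9, -1, 133, 94, 33, 142], [-17, 6, -2, 124, 75, 33, 166], [-77, 8, 66, 118, 54, 28, -171]]
-25 -60 [ 0.78 -0.37 -0.5 ] [None, [-31, 34, 3, 145, 127, 58, 90], [-23, 15, -3, 139, 112, 47, 118], [
[... 636 characters left out ...]
15 -0.5 ] [None, None, [43, 22, -61, 144, 136, 50, 127], [29, 6, -41, 135, 131, 28, 128], [-52, 0, 43, 130, 118, 19, 141]]
0 -30 [ 0.5  -0.   -0.87] [None, [-36, 19, 43, 132, -80, 14, -13], [-29, 7, 32, 122, -11, 23, -80], [-21, 6, 22, 111, -5, 34, -86], [-23, 7, 26, 102, -6, 41, -85]]
0 -40 [ 0.64 -0.   -0.77] [[46, 23, -51, 145, 144, 27, 132], [36, 22, -40, 139, 143, 20, 132], [-67, 8, 74, 132, -63, 11, -28], [-38, 2, 39, 121, -5, 18, -85], [-3, 3, 3, 112, 0, 26, -90]]
0 -50 [ 0.77 -0.   -0.64] [None, [53, 40, -62, 145, 148, 48, 139], [56, 11, -59, 137, 148, 16, 126], None, None]
0 -60 [ 0.87 -0.   -0.5 ] [None, None, [55, 21, -61, 145, 160, 39, 120], [58, 8, -60, 136, 165, 21, 109], None]
```

Bay pose: (0.618, -0.017), yaw 0.85°. The rack spans bay y from -0.145 to -0.025, which agrees with the side view to within a few pixels. I'll bring the fingers under the bar from the +y side, parallel to the hinge axis, and sweep an arc about the hinge. First I'll check IK along that path.

```bash
cat >> h.py <<'E'
from scipy.spatial.transform import Rotation as R
try: b=np.load("bay.npy")
except OSError: pass
def ori(pit,yaw,spin=0):
    r=R.from_euler('xyz',[180,pit,yaw],degrees=True)*R.from_euler('z',spin,degrees=True)
    return r.as_euler('xyz',degrees=True).tolist(), r.as_matrix()[:,2]
# TCP (world) so that the fingertip is at bay point p
def tcp(p,z): return (bay2w(b,[p])[0]-z*robot.tip_reach).tolist()
def arc(th,dz=-.030,x0=-.085,y=-.02):
    # fingertip bay point; start offset from hinge rotated up by th (x,z plane)
    vx,vz=x0-.1,dz; c,s=np.cos(th),np.sin(th)
    return [.1+c*vx+s*vz, y, .085-s*vx+c*vz]
E
python3 - <<'E'
from h import *
for yaw in (-90,-70,-50):
  for pit in (-45,-52,-60):
    for sp in (0,90,180,-90):
      o,z=ori(pit,yaw,sp); J=[]
      for p in [[-.085,.09,.12],[-.085,.06,.03]]+[arc(t,dz=-.06) for t in (0,.3,.6,.9,1.1,1.3)]:
        j=robot.inverse_kinematics(tcp(p,z),o); J.append(j)
      if all(j is not None for j in J):
        J=np.array(J); print(yaw,pit,sp,np.round(z,2),np.round(np.abs(np.diff(J,axis=0)).max(1)),np.round(J[0]),np.round(J[2]),np.round(J[-1]))
E
```

```text
-90 -45 0 [ 0.   -0.71 -0.71] [10.  7.  6.  6.  7.  6.  7.] [-31.  38.  -4.  89.  38.  85. 131.] [-26.  41.   3. 100.  42.  68. 129.] [-21.  33.  -1.  77.  42.  90. 151.]
-90 -45 90 [-0.   -0.71 -0.71] [11.  7.  6.  6.  7.  6.  7.] [-42.  38.  13.  89.  30.  80.  48.] [-37.  42.  18. 100.  34.  62.  46.] [-31.  33.  15.  78.  34.  86.  66.]
-90 -45 180 [ 0.   -0.71 -0.71] [11.  7.  6.  6.  7.  6.  7.] [-54.  41.  31.  90.  21.  76. -34.] [-47.  45.  33. 101.  23.  58. -35.] [-46.  38.  41.  78.  21.  81. -14.]
-90 -45 -90 [-0.   -0.71 -0.71] [11.  7.  6.  6.  7.  6.  7.] [ -53.   41.   31.   90.   21.   76. -124.] [ -45.   45.   30.  100.   25.   59. -126.] [ -43.   36.   36.   78.   24.   82. -107.]
-90 -52 0 [ 0.   -0.79 -0.62] [10.  7.  6.  5.  6.  6.  7.] [-32.  42.  -6.  87.  43.  91. 128.] [-28.  45.   1.  98.  46.  73. 125.] [-22.  36.  -3.  77.  47.  94. 147.]
-90 -52 90 [-0.   -0.79 -0.62] [10.  7.  6.  6.  6.  6.  7.] [-44.  42.  13.  87.  34.  85.  45.] [-39.  46.  17.  98.  37.  67.  42.] [-32.  36.  14.  78.  40.  89.  61.]
-90 -52 180 [ 0.   -0.79 -0.62] [10.  8.  6.  5
[... 4568 characters left out ...]
 [ 0.56 -0.66 -0.5 ] [13. 10.  9. 11. 11.  6.  6.] [-37.  31. -10. 118.  72.  72. 122.] [-35.  39.   1. 129.  89.  59. 104.] [-22.  17.  -8. 113.  74.  65. 146.]
-50 -60 90 [ 0.56 -0.66 -0.5 ] [13. 13. 10. 11. 11.  6.  6.] [-54.  30.  11. 119.  66.  63.  36.] [-52.  41.  21. 129.  84.  46.  14.] [-39.  17.  12. 114.  70.  60.  58.]
-50 -60 180 [ 0.56 -0.66 -0.5 ] [13. 15. 11. 12. 11.  7.  6.] [-66.  32.  25. 120.  61.  57. -51.] [-59.  44.  30. 130.  82.  40. -75.] [-56.  19.  33. 115.  65.  54. -30.]
-50 -60 -90 [ 0.56 -0.66 -0.5 ] [14. 13. 10. 11. 11.  7.  6.] [ -56.   30.   13.  119.   65.   62. -144.] [ -47.   40.   15.  129.   86.   50. -166.] [ -37.   17.   10.  114.   71.   60. -123.]
```

Run:
```python
from h import *
o,z=ori(-52,-80,180)
fingers.gripper_to(0.0)
robot.move_to(tcp([-.085,.13,.2],z),o)
robot.line_to(tcp([-.085,.07,.09],z),velocity=.15)
print(robot.line_to(tcp(arc(0,-.06),z),velocity=.1,f_stop=8), robot.current_tool_pos(), tcp(arc(0,-.06),z), robot.current_contact_force(), robot.current_time_s())
cv2.imwrite("pics/side1.png",vision.grab_frame("side")[:,:,::-1])
```

```text
False [ 0.53118272 -0.02405025  0.03556657] [0.530647855153932, -0.02498284284171166, 0.0354662450805362] [0.08520904 0.90173298 0.37192141] 5.6
```

View pics/side1.png

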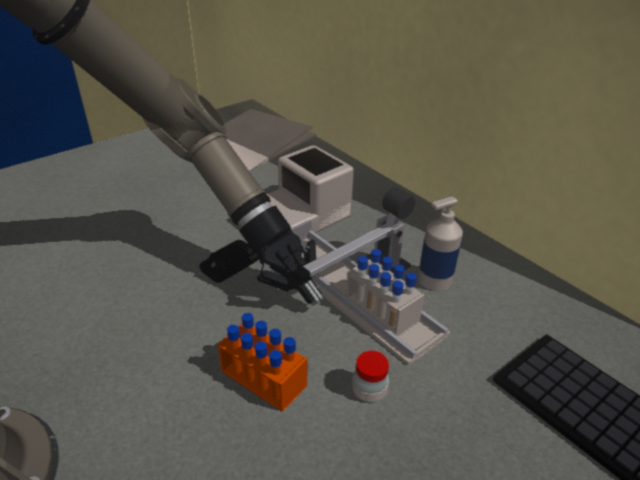

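The fingertips show at (315,298), and the hand seems to hide the rubber bar end at (302,273). I'll zoom in to see whether the fingers are really under the bar.

Run:
```python
from h import *
im=cv2.imread("pics/side1.png")
o,z=ori(-52,-80,180)
print("tip px",proj("side",np.array(robot.current_tool_pos())+z*.017),"bar end",proj("side",bay2w(b,[[-.115,0,.085],[-.115,.011,.078],[-.115,-.011,.078]])))
im2=vision.grab_frame("top")[:,:,::-1]
A=cv2.resize(im[215:325,240:350],(400,400),interpolation=cv2.INTER_CUBIC)
B=cv2.resize(np.ascontiguousarray(im2[200:330,265:395]),(400,400),interpolation=cv2.INTER_CUBIC)
cv2.imwrite("pics/z1.png",cv2.convertScaleAbs(np.hstack([A,B]),alpha=1.4))
print(robot.current_contact_force(),[(np.round(d["rect"]).tolist(),d["p"]) for d in recognise("barrier_tip","top")])
```

```text
tip px [[316.39667078 302.45445522]] bar end [[294.51462943 276.95874163]
 [290.40372953 276.76577242]
 [298.79373058 283.82144847]]
[ 0.18477073 -1.13903523  0.29299317] [([330.0, 222.0, 26.0, 160.0], 0.57)]
```

View pics/z1.png

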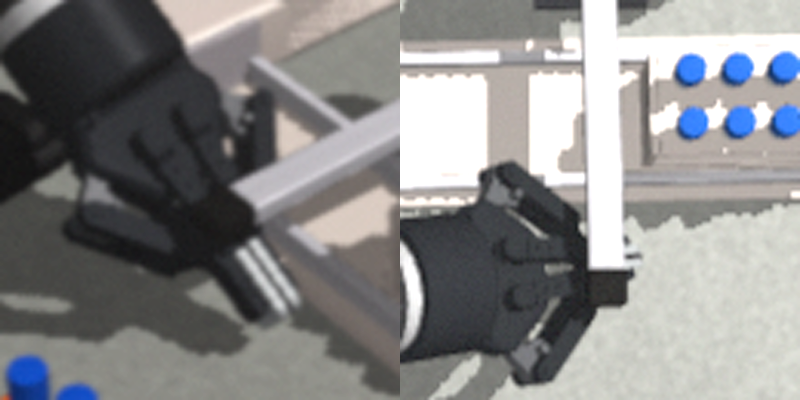

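The rubber end and bar overlie the fingers in both views, so the fingers are under the bar. Now the arc.

Run:
```python
from h import *
o,z=ori(-52,-80,180)
for t in np.arange(.15,1.26,.15):
    s=robot.line_to(tcp(arc(t,-.06),z),velocity=.12,f_stop=20)
    print(round(t,2),s,np.round(robot.current_contact_force(),2),robot.current_time_s())
    if s: break
robot.pause(.8)
cv2.imwrite("pics/side2.png",vision.grab_frame("side")[:,:,::-1])
```

```text
0.15 False [ 1.45  0.11 -0.09] 6.1417
0.3 False [ 1.13  0.75 -0.72] 6.5333
0.45 False [ 0.15 -0.8  -0.72] 6.925
0.6 False [ 0.33  0.88 -1.31] 7.3167
0.75 False [-0.21 -0.4  -0.26] 7.7083
0.9 False [-0.24  0.43 -0.3 ] 8.1
1.05 False [ 0.39  0.27 -0.51] 8.4917
1.2 False [-0.36 -0.31 -0.66] 8.8833
```

View pics/side2.png

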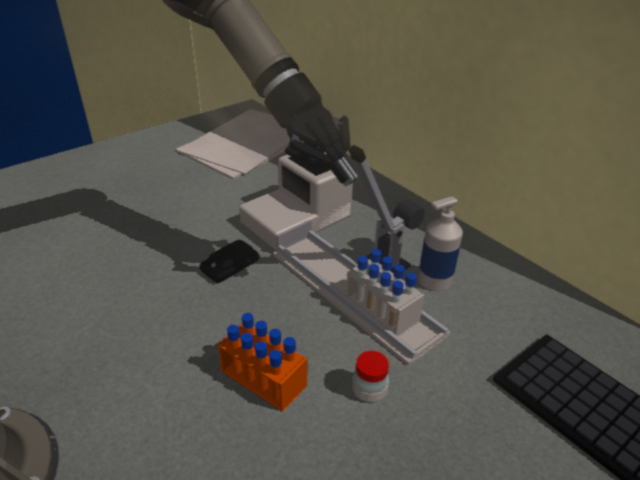

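The bar tip is now at about (357,153), clear of the fingers, so it looks fully raised. I'll check that against the projection and check IK for the push.

Run:
```python
from h import *
for t in (1.1,1.2,1.3,1.4,1.5): print(t,np.round(proj("side",bay2w(b,[[.1-.215*np.cos(t),0,.085+.215*np.sin(t)]])),0).tolist())
print(np.round(robot.current_joint_positions()))
o0,z0=ori(-52,-80,180); print(robot.inverse_kinematics(tcp([-.17,.02,.32],z0),o0))
for pit in (-30,-15):
 for yaw in (60,90):
  for sp in (0,180):
   o,z=ori(pit,yaw+.85,sp)
   J=[robot.inverse_kinematics(tcp(p,z),o) for p in ([-.1,-.19,.28],[0,-.19,.15],[0,-.18,.03],[0,-.08,.03],[0,.0255,.03])]
   print(pit,yaw,sp,np.round(z,2),[None if j is None else np.round(j).astype(int).tolist() for j in J])
```

```text
1.1 [[355.0, 148.0]]
1.2 [[365.0, 139.0]]
1.3 [[375.0, 131.0]]
1.4 [[385.0, 124.0]]
1.5 [[395.0, 119.0]]
[-49.  32.  33.  91.  36.  74. -22.]
[-66.10808982  14.06804773  34.52080418 101.75816013  39.55560276
  89.61054878 -29.62787965]
-30 60 0 [ 0.24  0.44 -0.87] [[-6, 35, 72, 86, -57, 102, 36], [15, 37, 30, 81, -48, 78, 26], [23, 42, 14, 88, -45, 63, 30], [17, 37, 10, 97, -46, 55, 26], [8, 33, 8, 103, -48, 47, 20]]
-30 60 180 [ 0.24  0.44 -0.87] [[-3, 30, 65, 85, -53, 98, -147], [-2, 49, 64, 82, -68, 94, -143], [-4, 59, 64, 89, -77, 90, -134], [-15, 54, 64, 98, -78, 84, -137], [-28, 51, 64, 104, -80, 78, -142]]
-30 90 0 [-0.01  0.5  -0.87] [[22, 31, 22, 69, -33, 103, 43], [13, 48, 36, 63, -47, 99, 48], [21, 51, 17, 69, -38, 82, 47], [15, 46, 13, 80, -38, 74, 43], [8, 42, 9, 87, -38, 67, 37]]
-30 90 180 [-0.01  0.5  -0.87] [[2, 42, 64, 70, -53, 115, -122], [3, 58, 64, 63, -66, 110, -124], [4, 61, 54, 70, -63, 97, -120], [-6, 56, 54, 81, -64, 92, -122], [-17, 53, 54, 88, -66, 87, -127]]
-15 60 0 [ 0.13  0.23 -0.97] [[-7, 23, 54, 83, -33, 87, 18], [8, 34, 27, 79, -31, 73, 12], [15, 39, 14, 87, -29, 58, 13], [5, 35, 15, 94, -30, 53, 7], [-5, 33, 15, 98, -30, 48, -2]]
-15 60 180 [ 0.13  0.23 -0.97] [[-13, 27, 65, 83, -38, 90, -157], [-10, 46, 64, 80, -55, 86, -153], [60, 56, -64, 85, 39, 63, 146], [57, 58, -72, 91, 47, 62, 130], [42, 46, -56, 96, 32, 50, 130]]
-15 90 0 [-0.    0.26 -0.97] [[-9, 34, 64, 75, -39, 100, 52], [7, 41, 32, 70, -33, 85, 41], [16, 44, 13, 77, -24, 69, 38], [7, 40, 13, 85, -25, 64, 31], [-1, 37, 12, 89, -26, 59, 23]]
-15 90 180 [-0.    0.26 -0.97] [[-9, 34, 64, 75, -40, 101, -128], [-7, 51, 64, 71, -54, 96, -127], [-9, 59, 64, 78, -61, 88, -121], [-20, 56, 64, 86, -61, 83, -126], [-31, 54, 64, 90, -62, 80, -133]]
```

By projection the bar is only at about 1.1 rad, which is past balance but not fully up. I'll see if it is still moving.

Run:
```python
from h import *
robot.pause(.7)
a=vision.grab_frame("side"); print(robot.current_time_s(),np.round(robot.current_contact_force(),2))
old=cv2.imread("pics/side2.png")
A=[cv2.resize(np.ascontiguousarray(i[90:290,290:470]),(390,433),interpolation=cv2.INTER_CUBIC) for i in (old,a[:,:,::-1])]
cv2.imwrite("pics/z2.png",cv2.convertScaleAbs(np.hstack(A),alpha=1.4))
```

```text
10.4833 [1.19 1.04 0.13]
```

View pics/z2.png

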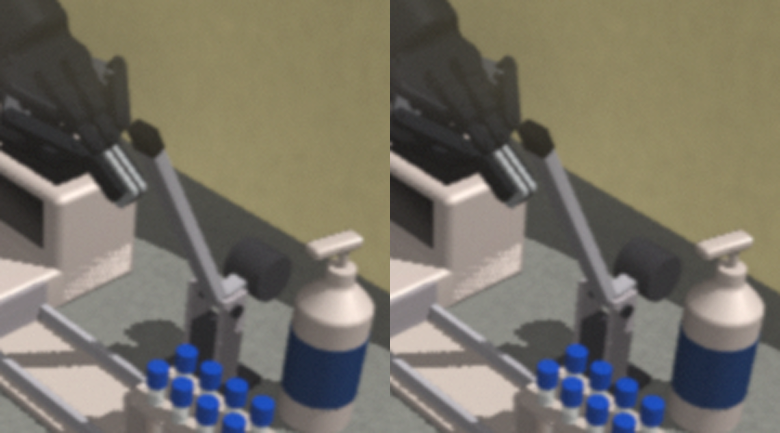

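The bar stands still at about 1.1 rad. That is past balance, but the gripper's side linkage on the +x side seems to be in its way. Sliding the fingers straight out along +y should free it.

Run:
```python
from h import *
p=np.array(robot.current_tool_pos())
print(robot.line_to((p+[-.003,.05,0]).tolist(),velocity=.08,f_stop=12),np.round(robot.current_contact_force(),2))
robot.line_to((p+[-.01,.09,0]).tolist(),velocity=.12)
robot.pause(1.0)
a=vision.grab_frame("side")
cv2.imwrite("pics/side3.png",a[:,:,::-1]); print(robot.current_time_s())
```

```text
False [-0.22  1.21 -0.71]
12.8
```

View pics/side3.png

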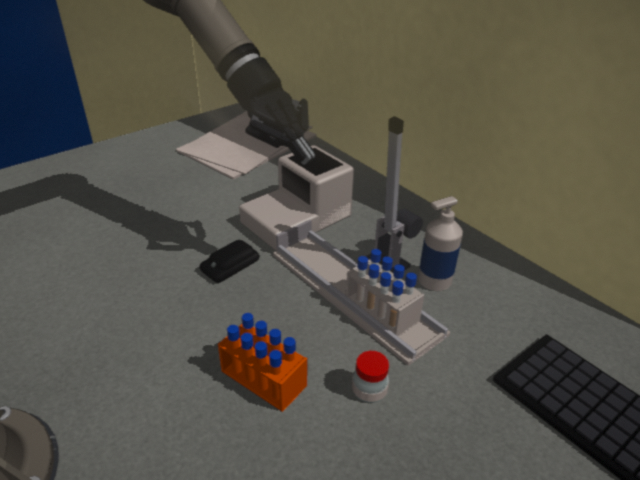

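The bar is upright with its tip at (396,122); the projection for 1.5 rad is (395,119). Next I'll retreat, go round behind the rack and push.

Run:
```python
from h import *
o0,z0=ori(-52,-80,180); o,z=ori(-30,90.85,0)
robot.line_to(tcp([-.17,.05,.33],z0),velocity=.25)
robot.move_to(tcp([-.12,-.19,.28],z),o)
print(robot.current_time_s(),np.round(robot.current_joint_positions()))
robot.line_to(tcp([0,-.195,.15],z),velocity=.2)
print(robot.line_to(tcp([0,-.185,.03],z),velocity=.12,f_stop=8),np.round(robot.current_contact_force(),2),robot.current_time_s())
cv2.imwrite("pics/side4.png",vision.grab_frame("side")[:,:,::-1])
```

```text
14.9833 [ 11.  33.  43.  72. -40. 107.  51.]
False [-0.57  0.52  0.96] 17.1667
```

View pics/side4.png

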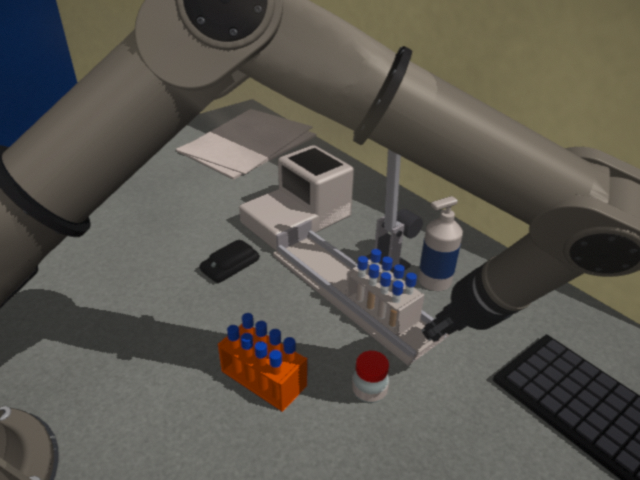

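The fingers are in the lane behind the rack, at about (440,328). Now a gentle push with a force stop.

Run:
```python
from h import *
o,z=ori(-30,90.85,0)
for y in (-.15,-.09,-.03,.005):
    s=robot.line_to(tcp([0,y,.03],z),velocity=.07,f_stop=8)
    print(y,s,np.round(robot.current_contact_force(),2),robot.current_time_s())
    if s: break
else: 
    s=robot.line_to(tcp([0,.032,.03],z),velocity=.03,f_stop=6)
    d=np.array(robot.current_tool_pos())+z*.017
    print(s,np.round(robot.current_contact_force(),2),"tip bay y",R.from_euler('z',-b[2]).apply(d-[b[0],b[1],0]),robot.current_time_s())
cv2.imwrite("pics/side5.png",vision.grab_frame("side")[:,:,::-1]); cv2.imwrite("pics/top5.png",vision.grab_frame("top")[:,:,::-1])
```

```text
-0.15 False [-0.18 -0.55  0.11] 17.8667
-0.09 False [ 1.03 -0.2  -0.07] 18.875
-0.03 False [-0.3  -0.77  0.17] 19.8833
0.005 False [-0.65 -0.16  0.01] 20.5333
True [ 0.35 -0.73  0.18] tip bay y [0.00017606 0.02218337 0.02956565] 21.1833
```

The push stopped by force at tip y = 0.022, where 0.0205 was expected for home. I'll back off and check.

Run:
```python
from h import *
o,z=ori(-30,90.85,0)
robot.line_to(tcp([0,-.10,.035],z),velocity=.12)
robot.line_to(tcp([-.03,-.19,.16],z),velocity=.2)
robot.line_to(tcp([-.14,-.22,.24],z),velocity=.2)
a=vision.grab_frame("top")[:,:,::-1]; s=vision.grab_frame("side")[:,:,::-1]
A=cv2.resize(np.ascontiguousarray(a[180:290,225:345]),(436,400),interpolation=cv2.INTER_CUBIC)
B=cv2.resize(np.ascontiguousarray(s[90:310,220:410]),(345,400),interpolation=cv2.INTER_CUBIC)
cv2.imwrite("pics/z6.png",cv2.convertScaleAbs(np.hstack([A,B]),alpha=1.3))
# expected pixels for rack home: rear end plate top, front end plate top (z .070), caps
print("crop px rear/front/stop", (proj("top",bay2w(b,[[0,.03,.07],[0,.15,.07],[0,.15,.045]]))-[225,180])*400/110, robot.current_time_s())
for l in ("rack","pump_bottle","jar","mouse"): print(l,[(np.round(d["rect"]).tolist(),round(d["p"],2)) for d in recognise(l,"top")])
```

```text
crop px rear/front/stop [[323.42759672 195.17434281]
 [ 72.33455025 197.93289504]
 [ 78.23094956 205.66431181]] 24.325
rack [([376.0, 371.0, 80.0, 53.0], 0.76), ([276.0, 234.0, 71.0, 39.0], 0.58)]
pump_bottle [([377.0, 157.0, 49.0, 56.0], 0.68)]
jar [([436.0, 304.0, 34.0, 32.0], 0.81)]
mouse [([232.0, 314.0, 35.0, 60.0], 0.85)]
```

View pics/z6.png

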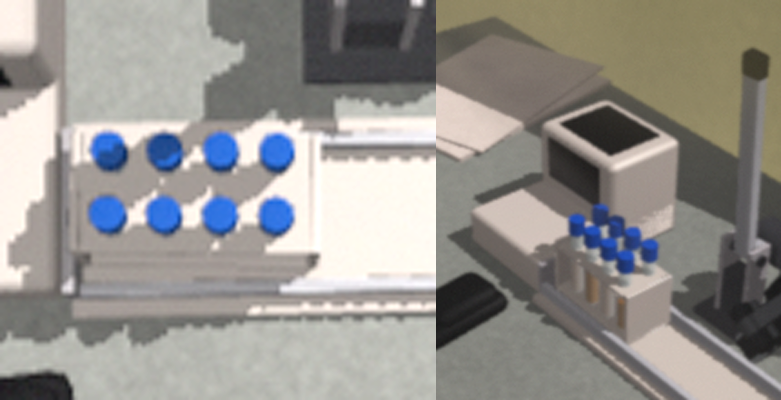

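In the crop, the rack's front touches the stop and its rear edge is at column 320, against 323 predicted for home. The bar is upright, and the jar, mouse and bottle have not moved. Handing in.

```bash
python3 -c "
from station import workorder
print(workorder.close_job())"
```

```text
the job is handed in; nothing more can be done
None
```

I raised the barrier, which stays up by itself at about 1.5 rad, pushed the rack home against the end stop, and handed the job in at about 24 s; the bottle, jar and mouse did not move, and no verdict came back.

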